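Gauge a blind bore and transfer the reading

ROBOT

A 6-joint arm with a two-finger parallel gripper is mounted at the origin on a cart in front of the work surface, level with it; the furniture and walls round the work are solid. World frame = base frame: x ahead of the robot, y to its left, z up, the work surface at z = 0. Lengths are in mm, angles in degrees, forces in N, time in s.
With the tool pointing down it reaches from about 350 to 850 mm from the base axis. Payload 8.1 kg.
Tool frame: the origin (TCP) lies between the finger pads; the fingertips stand 25 mm ahead of it and the grasp point (between the pads) lies 6 mm ahead of it (r.tcp_to_tips is the distance from the TCP to the fingertips, in mm); z points along the fingers, y is the line along which they close (so a half turn about z gives the same grasp; the last joint's range is limited). The gripper opens to 85 mm and grips with 20 to 120 N. Pads are 22 mm wide; open, the fingers measure 114 mm over their backs; the gripper's body (76 mm by 85 mm) begins 54 mm behind the grasp point. The pads swing forward as they close: fully open they stand 13 mm farther back than shut.
Start: joints at [63.747, 7.471, 85.268, -0, 87.261, -4.893], TCP at [218.514, 558.8, 256.292] pointing down, gripper open.
Joint ranges: [-169.43, 169.43], [-51.17, 129.36], [1.28, 143.12], [-76.62, 256.62], [0, 156.53], [-152.29, 152.29]. Speed limits (degrees/s): [136.94, 136.94, 159.86, 180, 180, 180].

INTERFACE

Orientations are given as [roll, pitch, yaw] about the fixed x, y, z axes, in that order (R = Rz(yaw) Ry(pitch) Rx(roll)).
In Python, from bench import r gives the robot as it stands.
- The arm moves only by the tool apply_moves, never from a script. Its arguments are lists of equal length, an entry for each row: "angular": the turn, a rotation vector about the world's x, y, z in units of 8 degrees (1.0 is 8 degrees), a list of three; "travel": the shift along the world's x, y, z in units of 40 mm (1.0 is 40 mm), a list of three; "jaw": the opening, from 0 (shut) to 1 (fully open). A call has 1 to 20 rows; each row shifts and turns the commanded pose from where the row before left it; what a row does not reach is not made up. A row lasts 1/8 s, in which the tool goes at most 62.5 mm and 10.7 degrees, less where a joint would pass 70% of its speed; a pose out of reach is approached as far as the arm can. A call is refused whole if a number of a shift passes 1 or a number of a turn 1, either way. A call with a gripper value outside its range is refused whole. The fingers move at their own pace and stop on an object; "force" is the grip in N (left out, the last holds). Time passes only in rows, so rows that do not move let the fingers close. It gives the time, the measured TCP pose, the force, the opening and the grip force at its end, in the units of the state.
- r.sense(): the state, without advancing time (a new reading comes with each control period).
- r.snapshot(name): name is "scene" or "top" or "wrist"; returns a dict with "color" (480x640x3 uint8, red, green, blue), "fx", "fy", "cx", "cy" (pixels), "R" (3x3) and "t" (3): a world point X has camera coordinates R X + t; the wrist camera has in their place "mount" (4x4, takes a point from camera to tool coordinates, whose origin is the TCP and whose axes are the flange's). Camera axes: x right, y down, z forward; pixel columns grow to the right and rows downward; lengths in mm; the calibration is good to about 2 mm. A picture is of the moment at which its call begins: read the wrist's pose just before it. There is no depth.
- r.hand_in(): hands the job in; it is judged then, once.
The state is a dict: "time": time; "joint_pos": joint angles; "qd": joint speeds; "joint_efforts": joint torques, N m; "tool_pos": TCP position; "tcp_rot": TCP orientation; "ft_force": force on the tool from outside, world axes, zero at the start; "wrist_torque": the same for the moment, N m; "finger_gap": finger opening in mm; "grip_force": force on a finger pad.
Only numpy, scipy, OpenCV 4.12 (cv2) and the standard library are available. Lean on these libraries where they do the work, as an engineer would, in place of code of your own. Each camera call takes 0.05 s, during which the arm holds its last target. There are 200 camera calls.

TASK

Measure the blind bore in the aluminium housing: stand the depth gauge squarely on the housing with its rod over the bore, and slide the rod gently down until it bottoms in the bore. Leave the gauge standing there with the rod bottomed, and record the reading by setting the height marker's head level with the head of the gauge rod, then let go.

Things in the scene. Friction and masses are not known exactly. Their poses are not given: they have to be found in the camera images.
- bore_mouth (a point): Centre of the bore's mouth in the flat top of the housing: a fixed bare aluminium block 76 x 76 x 66 mm high with two bolted flanges (17.5 mm high over the bolts, to 62 mm from the axis along x). z up, x and y along the sides. The bore is vertical, 15 mm wide, blind; its depth, 18 to 44 mm, differs and is not measured. Its bottom is a firm plastic plug (the seat; yields 1 mm at 12 N): keep the force on it under 25 N.
- gauge_foot (a point): Centre of the underside of the depth gauge, on the rod's axis. The gauge is a loose bare steel tool, 0.28 kg, that stands upright on the bench: a beam 30 mm (its x) by 84 mm (its y) by 10 mm high, a guide barrel 21 mm in diameter (26 mm at its foot) up to 28 mm above the underside, and a sliding rod 8 mm in diameter with a round knurled head on top. x and y along the beam's sides, z up.
- rod_head (a point): Centre of the gauge rod's round knurled head (18 mm diameter, 20 mm high; its top is 10 mm above this point), 108 mm above the gauge's underside at the start. The gauge can be lifted and carried by this head, since the rod is then against its upper stop. The rod is 8 mm in diameter between head and barrel; 70 mm of it are exposed at the start.
- rod_tip (a point): Lower end of the gauge rod, on its axis, 107 mm below the centre of its head; at the start 1 mm inside the underside of the gauge.
- gauge_rod (a joint): How far the gauge rod has been slid down through the gauge, m: 0 at the start (upper stop), at most 0.058. Friction of about 6 N resists the sliding and holds the rod where it is left. The tip stands out of the underside by this value less 0.001.
- marker_head (a point): Centre of the round knurled head (18 mm diameter, 20 mm high) on top of the height marker: a grey painted round foot 60 mm in diameter, fixed to the bench, with an upright tube 25 mm in diameter over all, 95 mm high, out of which stands a steel pin 10 mm in diameter that carries the head. At the start the head's centre is 185 to 205 mm above the bench. It has the same size as the gauge rod's head, so the two are level when their centres are at one height.
- marker_pin (a joint): How far the marker's pin has been pushed down from its upper stop, m: 0 to 0.085; the head's centre is 0.205 less this value above the bench. Friction of about 4 N holds it where it is left; it can be pushed down or pulled up by its head.

How it is judged (in metres and radians):
On the way, in this order (a step that is already met when the one before it is completed fails the run):
1. the gauge stands flat on the housing with its rod over the bore (z of gauge_foot in the frame of bore_mouth between -0.003 and 0.003 m and horizontal distance between gauge_foot and bore_mouth below 0.005 m and angle between gauge_foot's own z axis and vertical below 0.06 rad), for 0.2 s.
2. the rod is bottomed in the bore, the gauge still flat on the housing (all of step 1 and z of seat_pad_c0 in the frame of rod_tip between -0.0048 and -0.001 m), for 0.2 s.
At the end, for the whole second after the job is handed in: The gauge stands at rest flat on the housing (foot within 3 mm of the top face, within 5 mm of the bore's axis, tilted less than 0.06 rad), its rod's tip within 1.8 mm of the bore's bottom, and the marker's head is within 4 mm of the height of the rod's head and at rest (all of step 2 and z of marker_head in the frame of rod_head between -0.004 and 0.004 m and linear speed of gauge below 0.01 m/s and velocity of joint marker_pin between -0.005 and 0.005 m/s); the robot touches nothing.
It fails at once if the rod is pressed on the bottom of the bore with more than 25 N (contact force between gauge_rod and seat above 25 N).
It fails at once if the gauge is tipped over (angle between gauge_foot's own z axis and vertical above 0.7 rad).
It also fails if it takes over 59 s, if anything falls off the work surface, if the arm or the gripper's body presses on something with over 40 N, if the wrist force passes 120 N, or if a joint passes its speed limit or range.

## Working session

There is one attempt and no reset: what is moved stays moved. The work goes in short steps, Python scripts to look and compute and a tool call to move; the robot and the scene stay as the last step left them, time stands still between calls to the robot, and variables do not carry over. Pictures are saved under pics/ and viewed, at most 13 in all, crops included, and the job is handed in when it is done.

Besides the shell and the picture viewer there is one more tool, called after ">>>" as name(argument=value, ...), one argument or row to a line, values as JSON. apply_moves: Moves the arm, as the interface text tells. Its arguments: {"type":"object","properties":{"angular":{"type":"array"},"travel":{"type":"array"},"jaw":{"type":"array"},"force":{"type":"number"}},"required":["angular","travel","jaw"]}

```bash
mkdir -p pics; ls
cat > h.py <<'E'
import numpy as np,cv2,json
from bench import r
def snap(n,f):
    s=r.sense(); d=r.snapshot(n); cv2.imwrite(f'pics/{f}.png',cv2.cvtColor(np.asarray(d['color']),cv2.COLOR_RGB2BGR))
    d={k:(np.asarray(v).tolist()) for k,v in d.items() if k!='color'}; d['s']={k:np.asarray(v).tolist() for k,v in s.items()}
    json.dump(d,open(f'pics/{f}.json','w')); return d
def load(f): return json.load(open(f'pics/{f}.json'))
def cam(d):
    if 'mount' in d:
        from scipy.spatial.transform import Rotation as Ro
        M=np.array(d['mount']); Rt=Ro.from_euler('xyz',d['s']['tcp_rot'],degrees=True).as_matrix(); p=np.array(d['s']['tool_pos'])
        Rwc=Rt@M[:3,:3]; c=Rt@M[:3,3]+p
        return Rwc.T,-Rwc.T@c
    return np.array(d['R']),np.array(d['t'])
def ray(d,u,v):
    R,t=cam(d); w=R.T@np.array([(u-d['cx'])/d['fx'],(v-d['cy'])/d['fy'],1]); return -R.T@t,w
def onz(d,u,v,z):
    c,w=ray(d,u,v); return c+w*(z-c[2])/w[2]
def tri(*obs):
    A=np.zeros((3,3));b=np.zeros(3)
    for d,u,v in obs:
        c,w=ray(d,u,v); w=w/np.linalg.norm(w); P=np.eye(3)-np.outer(w,w); A+=P;b+=P@c
    return np.linalg.solve(A,b)
def proj(d,X):
    R,t=cam(d); p=R@np.array(X)+t; return d['fx']*p[0]/p[2]+d['cx'],d['fy']*p[1]/p[2]+d['cy']
E
python3 - <<'E'
from h import *
for n in('scene','top','wrist'):
    d=snap(n,n+'0'); R,t=cam(d); print(n,d['fx'],d['cx'],d['cy'],-R.T@t, R.round(2).tolist())
print(d['s'],d['mount'])
E
```

```text
pics
scene 560.4201890796808 315.0716290306818 243.70677893835082 [  25.54176598 -148.33405542  646.5485741 ] [[0.7, -0.71, -0.02], [-0.45, -0.42, -0.79], [0.55, 0.56, -0.62]]
top 501.3770674386245 320.9795636558096 234.1687987629466 [323.34363559 334.63820007 974.05158001] [[-0.1, -1.0, -0.01], [-0.97, 0.1, -0.22], [0.22, -0.02, -0.98]]
wrist 367.41020245711763 317.6621853356407 238.0381563119388 [151.43627652 584.47751257 373.83599248] [[0.37, 0.93, -0.0], [0.89, -0.35, 0.28], [0.26, -0.1, -0.96]]
{'time': 0.1, 'joint_pos': [63.74957369627157, 7.509702960840147, 85.32470807714905, 0.000670337851508524, 87.26218003858607, -4.894589872829286], 'qd': [0.03530217310417651, -0.1416775535191864, -0.12569644395906565, -0.0462722433983739, 0.041782764239954764, -0.016783585327662026], 'joint_efforts': [0.0020112313359277323, -57.096004486083984, -50.19377946853638, -8.873906153894495e-05, 0.008338172337971628, 3.206515543752175e-05], 'tool_pos': [218.27886215105488, 558.3861705908978, 255.34455235559966], 'tcp_rot': [-179.9038182808019, -0.008908497721268931, 158.6441235081953], 'ft_force': [-0.5129915186887599, -0.05052480805090346, 0.1196873785990211], 'wrist_torque': [0.02300955275387652, 0.008768300649416808, -0.02824044038232941], 'grip_force': 0.0, 'finger_gap': 85.33115554693312} [[-0.001302922911190262, -0.9596452278859529, -0.28121048875815985, 71.77277883322783], [0.9999990163498368, -0.001104306714276818, -0.0008647577910966863, -0.2404451976384392], [0.0005193180566424117, -0.28121133885815564, 0.9596457227572879, -118.48004544673229], [0.0, 0.0, 0.0, 1.0]]
```

View pics/scene0.png

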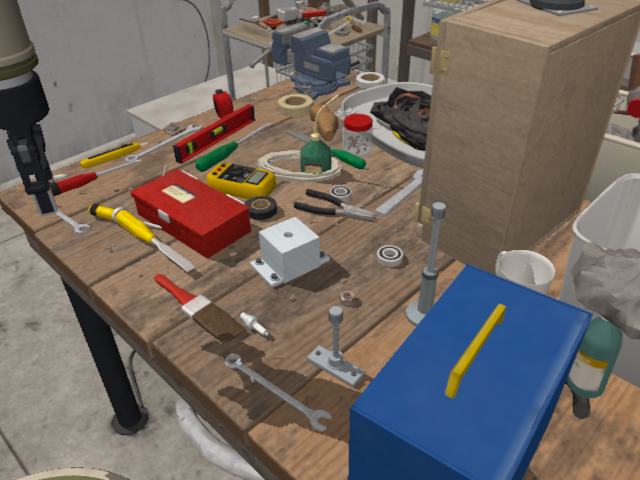

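View pics/top0.png

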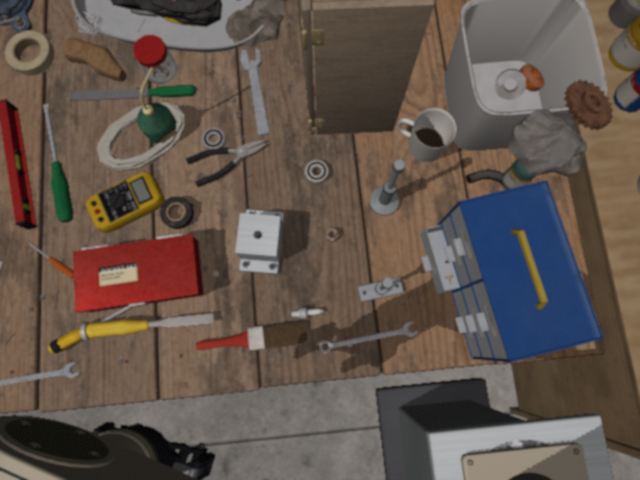

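The housing's bore is at scene (289,235) and top (258,235). The gauge head is at scene (336,315) and top (389,286), and the marker head at scene (438,211) and top (399,167). The marker's foot is at top (384,201). The blue box stands next to the gauge.

Run:
```python
from h import *
s,t=load('scene0'),load('top0')
for n,a,b in(('bore',(289,235),(258,235)),('ghead',(336,315),(389,286)),('mhead',(438,211),(399,167))):
    X=tri((s,*a),(t,*b)); print(n,X.round(1),np.round(proj(s,X),1),np.round(proj(t,X),1))
print('bore z66',onz(s,289,235,66),onz(t,258,235,66))
print('head z108',onz(s,336,315,108),onz(t,389,286,108))
print('mfoot',onz(t,384,201,10))
# beam ends on top view
for p in((360,293),(403,287),(384,291)):print('beam',onz(t,*p,10))
for p in((310,358),(360,378)):print('beamS',onz(s,*p,5))
for p in((239,211),(283,212),(236,254),(279,256)):print('house',onz(t,*p,66))
print('box',[onz(t,*p,180).round() for p in((440,205),(547,183),(600,340),(480,358))])
a=cv2.imread('pics/scene0.png');b=cv2.imread('pics/top0.png')
A=cv2.resize(a[190:400,240:460],(400,382),interpolation=2);B=cv2.resize(b[140:320,225:425],(400,360),interpolation=2)
o=np.zeros((382,800,3),'uint8');o[:,:400]=A;o[:360,400:]=B;cv2.imwrite('pics/c1.png',o)
```

```text
bore [535.6 436.8  61.9] [288.7 235.1] [258.2 234.7]
ghead [412.6 212.5 112.1] [334.9 315.3] [389.4 285.3]
mhead [592.4 185.5 202.1] [438.2 210.9] [398.9 167.1]
bore z66 [532.50505646 432.4289864   66.        ] [534.12138342 436.65532503  66.        ]
head z108 [416.89443093 214.53440958 108.        ] [411.85472681 212.86253173 108.        ]
mfoot [591.53772841 187.41716833  10.        ]
beam [414.00301029 256.12022107  10.        ]
beam [417.3099447  172.56093678  10.        ]
beam [413.2775298  209.84886081  10.        ]
beamS [400.54085179 251.39262219   5.        ]
beamS [423.70488351 174.04651358   5.        ]
house [583.66245475 468.88930595  66.        ]
house [573.51815358 386.86862777  66.        ]
house [502.40379113 479.51943507  66.        ]
house [490.84980369 401.01081771  66.        ]
box [array([528., 123., 180.]), array([548., -59., 180.]), array([290., -91., 180.]), array([281.,  98., 180.])]
```

View pics/c1.png

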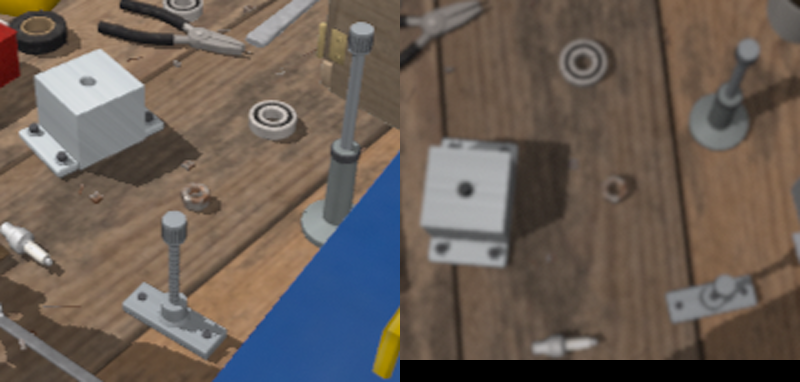

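The crop shows the beam lying roughly along world y and the housing turned by about -9°. All the heights agree with what is given. I'll look at the bore from close above with the wrist camera.

>>> apply_moves(
  angular=[
    [0,0,-0.715],
    [0,0,-0.715],
    [0,0,-0.715],
    [0,0,-0.715],
    [0,0,-0.715],
    [0,0,-0.715],
    [0,0,-0.715],
    [0,0,-0.715],
    [0,0,-0.715],
    [0,0,-0.715],
    [0,0,-0.715],
    [0,0,-0.715],
    [0,0,0],
    [0,0,0],
  ],
  travel=[
    [0.66,-0.405,-0.26],
    [0.66,-0.405,-0.26],
    [0.66,-0.405,-0.26],
    [0.66,-0.405,-0.26],
    [0.66,-0.405,-0.26],
    [0.66,-0.405,-0.26],
    [0.66,-0.405,-0.26],
    [0.66,-0.405,-0.26],
    [0.66,-0.405,-0.26],
    [0.66,-0.405,-0.26],
    [0.66,-0.405,-0.26],
    [0.66,-0.405,-0.26],
    [0,0,0],
    [0,0,0],
  ],
  jaw=[1,1,1,1,1,1,1,1,1,1,1,1,1,1],
)

```text
time: 1.9
tool_pos: [534.9, 364.5, 131.3]
tcp_rot: [-180.0, 0.0, 90.1]
ft_force: [-0.4, 0.0, 1.0]
finger_gap: 85.2
grip_force: 0.0
```

Run:
```python
from h import *
d=snap('wrist','w1');print(d['s']['tool_pos'],d['s']['tcp_rot'],proj(d,[535,436,66]))
a=cv2.imread('pics/w1.png');u,v=map(int,proj(d,[535,436,66]))
y0,x0=max(v-100,0),max(u-130,0)
print(x0,y0)
c=a[y0:y0+200,x0:x0+260];b=a[max(v-30,0):max(v-30,0)+60,u-30:u+30]
b=np.clip(b.astype(float)*2,0,255).astype('uint8')
o=np.zeros((390,800,3),'uint8');o[:308,:400]=cv2.resize(c,(400,308),interpolation=2);o[:390,410:800]=cv2.resize(b,(390,390),interpolation=2);cv2.imwrite('pics/c2.png',o)
```

```text
[534.8651270547294, 364.53164188060555, 131.26312434436116] [-179.95469446109198, 0.0028357485356959983, 90.05188551593609] (np.float64(319.02034690650964), np.float64(129.9379297118228))
189 29
```

View pics/c2.png

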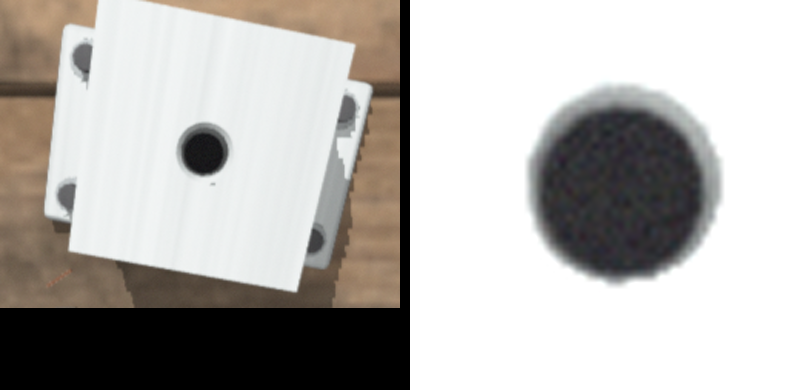

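The wrist picture shows the bore mouth as a circle near pixel (385/6.5...) (319+, 130), with the dark plug visible inside it. I'll fit ellipses to the two circles to get the centre and an estimate of the depth.

Run:
```python
from h import *
d=load('w1');g=cv2.imread('pics/w1.png',0);u,v=319,130
c=cv2.resize(g[v-30:v+30,u-30:u+30],None,fx=8,fy=8,interpolation=cv2.INTER_CUBIC)
print(g[v,u-20:u+21],g[v-20:v+21,u])
for th in(60,80,100,215):
    m=(c<th).astype('uint8');cs,_=cv2.findContours(m,0,1);k=max(cs,key=cv2.contourArea)
    (x,y),(a,b),an=cv2.fitEllipse(cv2.convexHull(k)); x=(x+.5)/8-.5+u-30;y=(y+.5)/8-.5+v-30
    print(th,x,y,a/8,b/8,onz(d,x,y,66),[ (z,(np.linalg.norm(onz(d,x+ (a+b)/32,y,66-z)-onz(d,x-(a+b)/32,y,66-z))).round(2)) for z in(0,20,25,30,35)])
print('head proj',proj(d,[412,213,108]))
```

```text
[240 239 238 236 220 187 175 160 101  65  34  25  24  25  25  25  20  25
  25  27  26  20  23  18  25  27  23  23  24  26  24  27  22  20  31  65
  75 107 176 218 224] [134 123 100  86  81  59  31  24  27  17  25  20  22  23  24  25  22  24
  22  26  26  22  22  24  21  24  24  20  24  22  32  57  99 166 220 235
 237 239 241 241 241]
60 320.8864402770996 127.99164199829102 26.0324764251709 26.809499740600586 [535.89341205 436.89414034  66.        ] [(0, np.float64(12.66)), (20, np.float64(14.04)), (25, np.float64(14.38)), (30, np.float64(14.72)), (35, np.float64(15.07))]
80 321.0904083251953 127.78413009643555 27.517210006713867 28.990394592285156 [535.99091388 436.9893207   66.        ] [(0, np.float64(13.53)), (20, np.float64(15.01)), (25, np.float64(15.37)), (30, np.float64(15.74)), (35, np.float64(16.11))]
100 321.38432693481445 127.0150260925293 29.692636489868164 30.227632522583008 [536.13083254 437.34192482  66.        ] [(0, np.float64(14.34)), (20, np.float64(15.9)), (25, np.float64(16.29)), (30, np.float64(16.68)), (35, np.float64(17.07))]
215 320.91584396362305 125.79833984375 35.324073791503906 37.64646530151367 [535.90539082 437.89909691  66.        ] [(0, np.float64(17.45)), (20, np.float64(19.35)), (25, np.float64(19.83)), (30, np.float64(20.3)), (35, np.float64(20.77))]
head proj (np.float64(91.77944969050876), np.float64(559.3105040981411))
```

>>> apply_moves(
  angular=[
    [0,0,0],
    [0,0,0],
    [0,0,0],
    [0,0,0],
    [0,0,0],
    [0,0,0],
    [0,0,0],
    [0,0,0],
  ],
  travel=[
    [0,-0.2,0.9],
    [-0.2,-0.4,0.9],
    [-0.6,-0.6,0],
    [-0.6,-0.6,0],
    [-0.6,-0.6,0],
    [-0.6,-0.6,0],
    [-0.475,-0.4,0],
    [0,0,0],
  ],
  jaw=[1,1,1,1,1,1,1,1],
)

```text
time: 2.95
tool_pos: [411.3, 228.5, 204.1]
tcp_rot: [179.9, -0.0, 90.1]
ft_force: [0.7, -0.2, 0.7]
finger_gap: 85.1
grip_force: 0.0
```

Run:
```python
from h import *
d=snap('wrist','w2');print(d['s']['tool_pos'],proj(d,[412,213,118]),proj(d,[412,213,0]))
```

```text
[411.25505963445386, 228.5035388537235, 204.06406790830178] (np.float64(319.5698201550272), np.float64(280.9529245976572)) (np.float64(318.8075190403964), np.float64(229.91004983033056))
```

View pics/w2.png

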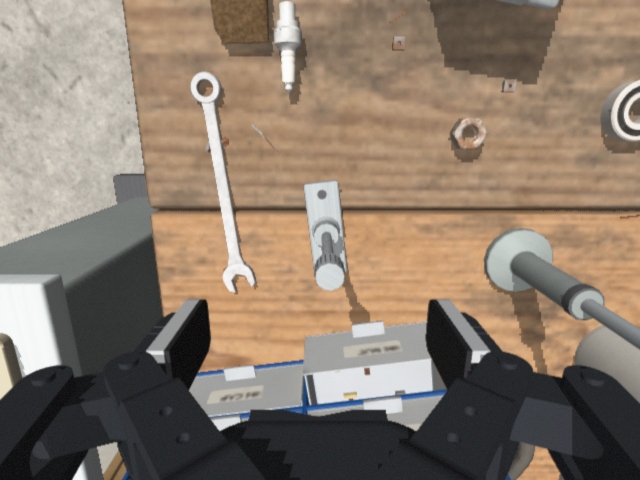

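The gauge's beam shows at about (305–340, 183–255), and the centre of its head's top face at about (330,277). The marker tube is on the right, and the toolbox is below the fingers, with its latch at (370,328).

Run:
```python
from h import *
d=load('w2')
print('top',onz(d,330,276,118)); a,b=onz(d,305,185,10),onz(d,338.5,182.5,10);print('beam end',a,b,np.linalg.norm(a-b))
print('barrel',onz(d,327,229,28)); print('box top?',[onz(d,*p,180).round() for p in((368,328),(305,370),(305,370))],onz(d,368,328,150).round())
X=(np.array([412,213,0]))
for z in(98,118):print(proj(d,[414,213,z]))
```

```text
top [418.23640433 216.19525917 118.        ]
beam end [400.18009833 255.24016922  10.        ] [428.64092215 257.35858486  10.        ] 28.53955460587209
barrel [418.67993202 221.31368823  28.        ]
box top? [array([433., 217., 180.]), array([405., 196., 180.]), array([405., 196., 180.])] [437. 200. 150.]
(np.float64(322.4525611316548), np.float64(268.9094756569875))
(np.float64(322.89870262196627), np.float64(280.9517702172679))
```

Run:
```python
from h import *
w,t=load('w2'),load('top0')
for a,b in(((437,293),(305,343)),((424,232),(435,325)),((445,233),(368,328))):
    X=tri((t,*a),(w,*b));print(X.round(),np.round(proj(t,X)),np.round(proj(w,X)))
```

```text
[399. 113.  26.] [437. 293.] [304. 343.]
[525. 116.   0.] [424. 231.] [433. 326.]
[503.  57. -82.] [444. 247.] [392. 334.]
```

>>> apply_moves(
  angular=[
    [0,0,0],
    [0,0,0],
    [0,0,0],
    [0,0,0],
    [0,0,0],
    [0,0,0],
    [0,0,0],
    [0,0,0],
    [0,0,0],
    [0,0,0],
    [0,0,0],
    [0,0,0],
  ],
  travel=[
    [0.155,-0.34,-0.25],
    [0,0,-0.6],
    [0,0,-0.6],
    [0,0,-0.5],
    [0,0,-0.3],
    [0,0,0],
    [0,0,0],
    [0,0,0],
    [0,0,0],
    [0,0,0],
    [0,0,0],
    [0,0,0],
  ],
  jaw=[1,1,1,1,1,0.5,0.15,0.15,0.15,0.15,0.1,0.1],
  force=40,
)

```text
time: 4.5
tool_pos: [419.0, 215.0, 114.2]
tcp_rot: [179.9, -0.0, 90.0]
ft_force: [-0.5, 0.2, 5.4]
finger_gap: 16.6
grip_force: 39.1
```

>>> apply_moves(
  angular=[
    [0,0,0],
    [0,0,0],
    [0,0,0],
    [0,0,0],
    [0,0,0],
    [0,0,0],
    [0,0,0],
    [0,0,0],
    [0,0,0],
    [0,0,0],
    [0,0,0],
    [0,0,0],
    [0,0,0],
    [0,0,0],
  ],
  travel=[
    [0,0,0.2],
    [0,0,0.5],
    [0,0,0.7],
    [0,0,0.7],
    [0.2,0.3,0.3],
    [0.4,0.7,0],
    [0.4,0.8,0],
    [0.4,0.8,0],
    [0.4,0.8,0],
    [0.4,0.8,0],
    [0.4,0.7,0],
    [0.325,0.57,0],
    [0,0,0],
    [0,0,0],
  ],
  jaw=[0.1,0.1,0.1,0.1,0.1,0.1,0.1,0.1,0.1,0.1,0.1,0.1,0.1,0.1],
)

```text
time: 6.25
tool_pos: [535.0, 433.0, 208.8]
tcp_rot: [-179.9, 0.1, 90.0]
ft_force: [-0.0, -0.8, -2.5]
finger_gap: 17.0
grip_force: 39.4
```

Run:
```python
from h import *
d=snap('wrist','w3');snap('scene','s3');p=d['s']['tool_pos'];print(p,d['s']['ft_force'],d['s']['finger_gap'])
s=load('s3');z=p[2]-114;print([proj(s,[p[0],p[1],q]) for q in(z,z+108)],[proj(d,[p[0],p[1],q]) for q in(z+10,z+28,z+118)])
a=cv2.imread('pics/w3.png');b=cv2.imread('pics/s3.png')[120:310,200:380]
o=np.zeros((480,800,3),'uint8');o[:400,:400]=a[60:460,120:520];o[:422,400:]=cv2.resize(b,(400,422),interpolation=2);cv2.imwrite('pics/c3.png',o)
```

```text
[535.0201414661007, 432.98612570522187, 208.79375033386808] [-0.03317395738738046, -0.768834064437303, -2.4518638125748016] 16.958353300969268
[(np.float64(289.012897754928), np.float64(220.63320333530592)), (np.float64(285.6087204124756), np.float64(164.7915837815576))] [(np.float64(318.66930501476355), np.float64(246.9737996655851)), (np.float64(318.70259610625584), np.float64(256.3367644661571)), (np.float64(319.0017436214832), np.float64(340.47061318371254))]
```

View pics/c3.png

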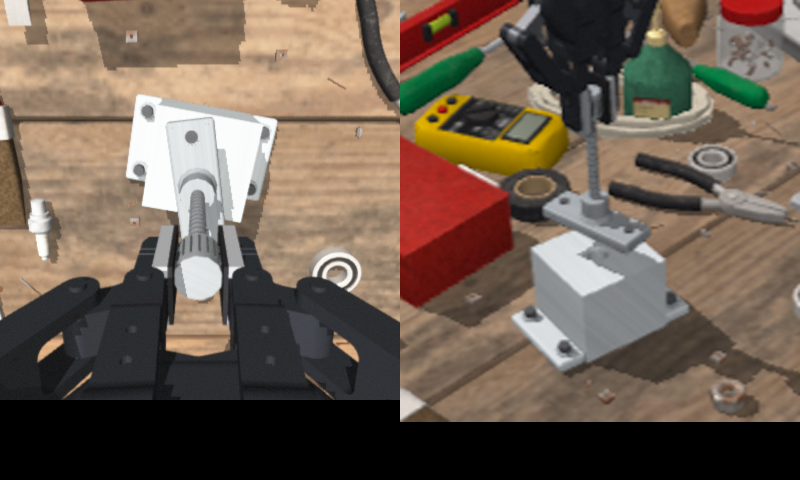

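The gauge hangs upright in the grip above the housing. The beam's far edge is at wrist (287,182)–(333,178), and the centre of the head's top at (319,336).

Run:
```python
from h import *
d=load('w3');p=d['s']['tool_pos'];z=p[2]-114
a,b=onz(d,287,182,z+10),onz(d,333,178,z+10);u=(b-a)/np.linalg.norm(b-a);n=np.array([u[1],-u[0],0]);print(a,b,np.linalg.norm(b-a),'foot',(a+b)/2+n*42, 'head',onz(d,319,336,z+118))
g=cv2.imread('pics/w3.png',0)
print(g[176:186,300],g[176:186,320],'v row200',g[200,280:292],g[200,328:345])
```

```text
[515.91204605 474.21041812 104.79375033] [543.66832352 476.58401597 104.79375033] 27.857582554703146 foot [533.36878352 433.54995153 104.79375033] head [535.01992396 434.77532232 212.79375033]
[251 251 250 242 204 195 224 232 233 233] [250 233 181 199 223 227 229 228 229 227] v row200 [251 252 252 252 252 252 251 223 211 220 229 229] [231 227 224 225 225 222 201 176 212 248 251 251 251 252 252 251 252]
```

>>> apply_moves(
  angular=[
    [0,0,0],
    [0,0,0],
    [0,0,0],
    [0,0,0],
    [0,0,0],
    [0,0,0],
    [0,0,0],
    [0,0,0],
    [0,0,0],
  ],
  travel=[
    [0.0375,0.09,0],
    [0,0,-0.25],
    [0,0,-0.25],
    [0,0,-0.1],
    [0,0,-0.05],
    [0,0,-0.05],
    [0,0,-0.025],
    [0,0,0],
    [0,0,0],
  ],
  jaw=[0.1,0.1,0.1,0.1,0.1,0.1,0.1,0.1,0.1],
)

```text
time: 7.48
tool_pos: [537.1, 437.3, 180.7]
tcp_rot: [180.0, -0.0, 90.0]
ft_force: [-0.4, -1.0, -2.2]
finger_gap: 16.3
grip_force: 39.4
```

Run:
```python
from h import *
d=snap('wrist','w4');snap('scene','s4');p=d['s']['tool_pos'];print(p,d['s']['ft_force'],d['s']['wrist_torque'])
a=cv2.imread('pics/w4.png');b=cv2.imread('pics/s4.png')[150:300,220:360]
o=np.zeros((480,800,3),'uint8');o[:400,:400]=a[60:460,120:520];o[:428,400:]=cv2.resize(b,(400,428),interpolation=2);cv2.imwrite('pics/c4.png',o)
```

```text
[537.1004817535154, 437.2628310148181, 180.7281463129618] [-0.44711437463928483, -0.9742415380503511, -2.200837721607726] [0.03161820406279206, 0.020187106678706462, -0.04157598197566784]
```

View pics/c4.png

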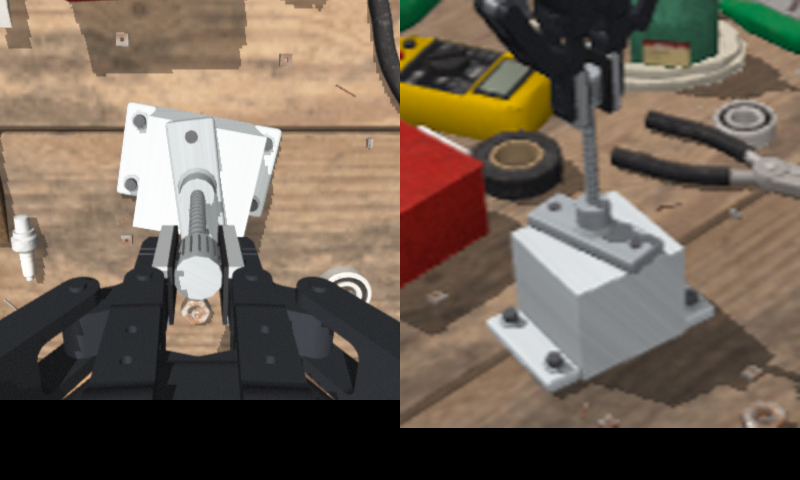

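The gauge is just above the top face and looks centred over the bore. I'll set it down, then slide the rod to a depth that is safe for any bore.

>>> apply_moves(
  angular=[
    [0,0,0],
    [0,0,0],
    [0,0,0],
    [0,0,0],
    [0,0,0],
    [0,0,0],
  ],
  travel=[
    [0,0,-0.03],
    [0,0,-0.02],
    [0,0,0],
    [0,0,0],
    [0,0,0],
    [0,0,0],
  ],
  jaw=[0.1,0.1,0.1,0.1,0.1,0.1],
)

```text
time: 8.32
tool_pos: [537.5, 437.4, 179.9]
tcp_rot: [179.9, -0.1, 90.0]
ft_force: [-1.9, -1.3, 5.1]
finger_gap: 16.7
grip_force: 40.1
```

>>> apply_moves(
  angular=[
    [0,0,0],
    [0,0,0],
    [0,0,0],
    [0,0,0],
    [0,0,0],
    [0,0,0],
    [0,0,0],
    [0,0,0],
    [0,0,0],
    [0,0,0],
  ],
  travel=[
    [0,0,-0.05],
    [0,0,-0.05],
    [0,0,-0.05],
    [0,0,-0.05],
    [0,0,-0.05],
    [0,0,-0.05],
    [0,0,-0.05],
    [0,0,-0.05],
    [0,0,0],
    [0,0,0],
  ],
  jaw=[0.1,0.1,0.1,0.1,0.1,0.1,0.1,0.1,0.1,0.1],
)

```text
time: 9.57
tool_pos: [537.4, 437.4, 163.4]
tcp_rot: [179.9, -0.0, 90.0]
ft_force: [-0.9, -2.2, 5.6]
finger_gap: 16.6
grip_force: 40.1
```

>>> apply_moves(
  angular=[
    [0,0,0],
    [0,0,0],
    [0,0,0],
  ],
  travel=[
    [0,0,-0.05],
    [0,0,-0.05],
    [0,0,0],
  ],
  jaw=[0.1,0.1,0.1],
)

```text
time: 9.95
tool_pos: [537.2, 437.3, 158.9]
tcp_rot: [180.0, -0.0, 90.0]
ft_force: [-0.1, -1.6, 4.1]
finger_gap: 16.6
grip_force: 40.0
```

>>> apply_moves(
  angular=[
    [0,0,0],
    [0,0,0],
    [0,0,0],
  ],
  travel=[
    [0,0,-0.025],
    [0,0,-0.025],
    [0,0,0],
  ],
  jaw=[0.1,0.1,0.1],
)

```text
time: 10.32
tool_pos: [537.2, 437.3, 156.9]
tcp_rot: [180.0, -0.0, 90.0]
ft_force: [-1.4, -0.3, 4.8]
finger_gap: 16.8
grip_force: 40.1
```

>>> apply_moves(
  angular=[
    [0,0,0],
    [0,0,0],
    [0,0,0],
  ],
  travel=[
    [0,0,-0.025],
    [0,0,-0.025],
    [0,0,0],
  ],
  jaw=[0.1,0.1,0.1],
)

```text
time: 10.7
tool_pos: [537.2, 437.3, 154.9]
tcp_rot: [180.0, -0.0, 90.0]
ft_force: [-0.9, -1.3, 5.2]
finger_gap: 16.6
grip_force: 40.1
```

>>> apply_moves(
  angular=[
    [0,0,0],
    [0,0,0],
    [0,0,0],
  ],
  travel=[
    [0,0,-0.025],
    [0,0,-0.025],
    [0,0,0],
  ],
  jaw=[0.1,0.1,0.1],
)

```text
time: 11.08
tool_pos: [537.2, 437.3, 152.7]
tcp_rot: [180.0, -0.0, 90.0]
ft_force: [-0.9, -0.3, 4.8]
finger_gap: 16.5
grip_force: 40.1
```

>>> apply_moves(
  angular=[
    [0,0,0],
    [0,0,0],
    [0,0,0],
  ],
  travel=[
    [0,0,-0.025],
    [0,0,-0.025],
    [0,0,0],
  ],
  jaw=[0.1,0.1,0.1],
)

```text
time: 11.45
tool_pos: [537.1, 437.3, 150.7]
tcp_rot: [180.0, -0.0, 90.0]
ft_force: [-2.0, -1.6, 5.3]
finger_gap: 16.7
grip_force: 40.1
```

>>> apply_moves(
  angular=[
    [0,0,0],
    [0,0,0],
    [0,0,0],
  ],
  travel=[
    [0,0,-0.025],
    [0,0,-0.025],
    [0,0,0],
  ],
  jaw=[0.1,0.1,0.1],
)

```text
time: 11.82
tool_pos: [537.1, 437.3, 148.6]
tcp_rot: [180.0, -0.0, 90.0]
ft_force: [0.1, -0.7, 4.3]
finger_gap: 16.5
grip_force: 40.1
```

>>> apply_moves(
  angular=[
    [0,0,0],
    [0,0,0],
    [0,0,0],
  ],
  travel=[
    [0,0,-0.025],
    [0,0,-0.025],
    [0,0,0],
  ],
  jaw=[0.1,0.1,0.1],
)

```text
time: 12.2
tool_pos: [537.1, 437.3, 146.6]
tcp_rot: [180.0, -0.0, 90.0]
ft_force: [-0.8, -1.3, 3.8]
finger_gap: 16.5
grip_force: 40.1
```

>>> apply_moves(
  angular=[
    [0,0,0],
    [0,0,0],
    [0,0,0],
  ],
  travel=[
    [0,0,-0.025],
    [0,0,-0.025],
    [0,0,0],
  ],
  jaw=[0.1,0.1,0.1],
)

```text
time: 12.58
tool_pos: [537.1, 437.3, 144.5]
tcp_rot: [180.0, -0.0, 90.0]
ft_force: [-0.5, -0.6, 4.9]
finger_gap: 16.6
grip_force: 40.1
```

>>> apply_moves(
  angular=[
    [0,0,0],
    [0,0,0],
    [0,0,0],
  ],
  travel=[
    [0,0,-0.025],
    [0,0,-0.025],
    [0,0,0],
  ],
  jaw=[0.1,0.1,0.1],
)

```text
time: 12.95
tool_pos: [537.1, 437.2, 142.5]
tcp_rot: [180.0, -0.0, 90.0]
ft_force: [-0.7, -1.0, 3.7]
finger_gap: 16.5
grip_force: 40.1
```

>>> apply_moves(
  angular=[
    [0,0,0],
    [0,0,0],
    [0,0,0],
  ],
  travel=[
    [0,0,-0.025],
    [0,0,-0.025],
    [0,0,0],
  ],
  jaw=[0.1,0.1,0.1],
)

```text
time: 13.32
tool_pos: [537.0, 437.3, 140.5]
tcp_rot: [180.0, -0.0, 90.0]
ft_force: [-0.8, -0.2, 5.4]
finger_gap: 16.5
grip_force: 40.1
```

>>> apply_moves(
  angular=[
    [0,0,0],
    [0,0,0],
    [0,0,0],
  ],
  travel=[
    [0,0,-0.025],
    [0,0,-0.025],
    [0,0,0],
  ],
  jaw=[0.1,0.1,0.1],
)

```text
time: 13.7
tool_pos: [537.1, 437.3, 139.0]
tcp_rot: [180.0, -0.0, 90.0]
ft_force: [-1.0, -1.4, 7.3]
finger_gap: 16.4
grip_force: 40.3
```

>>> apply_moves(
  angular=[
    [0,0,0],
    [0,0,0],
  ],
  travel=[
    [0,0,-0.02],
    [0,0,0],
  ],
  jaw=[0.1,0.1],
)

```text
time: 13.95
tool_pos: [537.3, 437.4, 138.8]
tcp_rot: [180.0, -0.0, 90.0]
ft_force: [-2.1, -2.7, 9.6]
finger_gap: 16.4
grip_force: 40.5
```

>>> apply_moves(
  angular=[
    [0,0,0],
    [0,0,0],
    [0,0,0],
    [0,0,0],
  ],
  travel=[
    [0,0,-0.015],
    [0,0,0],
    [0,0,0],
    [0,0,0],
  ],
  jaw=[0.1,0.1,0.1,0.1],
)

```text
time: 14.45
tool_pos: [537.5, 437.5, 138.7]
tcp_rot: [179.9, -0.1, 90.0]
ft_force: [-3.1, -2.4, 11.7]
finger_gap: 16.6
grip_force: 40.7
```

>>> apply_moves(
  angular=[
    [0,0,0],
    [0,0,0],
    [0,0,0],
    [0,0,0],
  ],
  travel=[
    [0,0,0.03],
    [0,0,0.03],
    [0,0,0],
    [0,0,0],
  ],
  jaw=[0.1,0.1,0.1,0.1],
)

```text
time: 14.95
tool_pos: [537.0, 437.1, 139.1]
tcp_rot: [-180.0, 0.0, 90.0]
ft_force: [0.4, 0.1, 2.1]
finger_gap: 17.0
grip_force: 39.7
```

>>> apply_moves(
  angular=[
    [0,0,0],
    [0,0,0],
    [0,0,0],
    [0,0,0],
    [0,0,0],
    [0,0,0],
    [0,0,0],
  ],
  travel=[
    [0,0,0],
    [0,0,0],
    [0,0,0.2],
    [0,0,0.7],
    [0,0,0.8],
    [0,0,0.9],
    [0,0,0.6],
  ],
  jaw=[0.6,0.9,0.9,0.9,0.5,0,0],
)

```text
time: 15.82
tool_pos: [537.5, 437.5, 270.6]
tcp_rot: [179.9, -0.1, 90.0]
ft_force: [-0.5, -0.2, 0.5]
finger_gap: 22.1
grip_force: 0.0
```

Run:
```python
from h import *
d=snap('scene','s5');t=load('top0');print(d['s']['tool_pos'],d['s']['finger_gap'],r.tcp_to_tips)
for z in(0,300):print(z,[onz(t,*p,z).round() for p in((312,133),(408,132))])
for p in((424,225),(485,268)):print(onz(d,*p,0).round())
print(tri((d,438,211),(t,399,167)),[proj(d,[536.5,438,q]) for q in(123,133,143)],[proj(d,[592,186,q]) for q in(123,133,143)])
a=cv2.imread('pics/s5.png')[120:320,200:467];cv2.imwrite('pics/c5.png',cv2.resize(a,(800,600),interpolation=2))
```

```text
[537.4537007842166, 437.5463549382475, 270.6474264793371] 22.10065820941727 25.0
0 [array([755., 317.,   0.]), array([738., 118.,   0.])]
300 [array([622., 322., 300.]), array([610., 184., 300.])]
[792. 330.   0.]
[760. 176.   0.]
[592.4463784  185.53602975 202.1044188 ] [(np.float64(286.759418688758), np.float64(205.29751240906586)), (np.float64(286.44509765127225), np.float64(200.28490100807355)), (np.float64(286.12657921990365), np.float64(195.20535197987135))] [(np.float64(431.5678634864707), np.float64(255.33156367747605)), (np.float64(432.30199754668695), np.float64(250.01337077657686)), (np.float64(433.0472803271581), np.float64(244.61441463620028))]
```

View pics/c5.png

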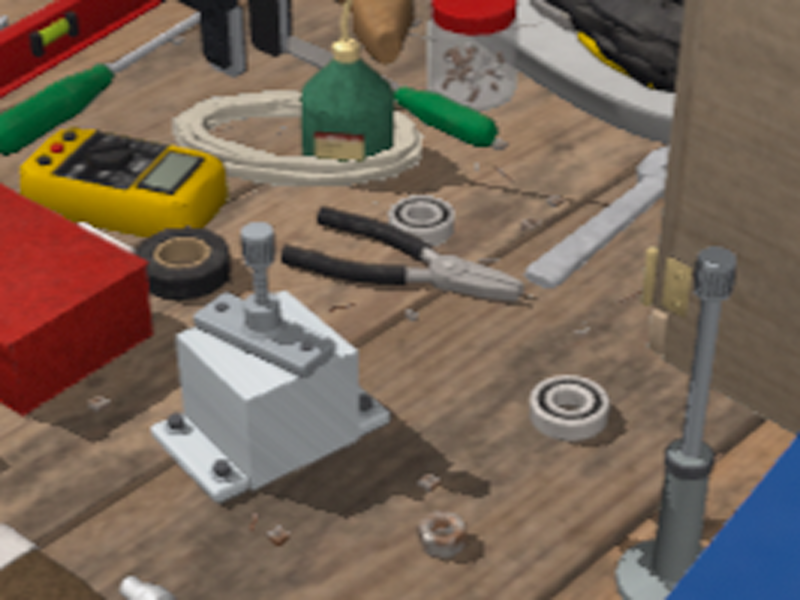

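The gauge stands flat with the rod down, its head at scene (286,202). The marker is untouched and the cabinet is well clear of it. Next I'll push the marker down with the shut fingertips.

>>> apply_moves(
  angular=[
    [0,0,0],
    [0,0,0],
    [0,0,0],
    [0,0,0],
    [0,0,0],
    [0,0,0],
    [0,0,0],
    [0,0,0],
    [0,0,0],
    [0,0,0],
    [0,0,0],
    [0,0,0],
  ],
  travel=[
    [0.196,-0.898,0],
    [0.196,-0.898,0],
    [0.196,-0.898,0],
    [0.196,-0.898,0],
    [0.196,-0.898,0],
    [0.196,-0.898,0],
    [0.196,-0.898,0],
    [0,0,0],
    [0,0,-0.2],
    [0,0,-0.3],
    [0,0,0],
    [0,0,0],
  ],
  jaw=[0,0,0,0,0,0,0,0,0,0,0,0],
)

```text
time: 17.38
tool_pos: [591.6, 186.3, 247.2]
tcp_rot: [-180.0, 0.0, 90.1]
ft_force: [0.2, -0.3, 0.7]
finger_gap: 0.2
grip_force: 0.0
```

Run:
```python
from h import *
d=snap('scene','s6');p=d['s']['tool_pos'];print(p,d['s']['finger_gap'],d['s']['ft_force'],proj(d,[p[0],p[1],p[2]-25]))
w=snap('wrist','w6');a=cv2.imread('pics/s6.png')[120:280,360:520];b=cv2.imread('pics/w6.png')[180:460,180:460]
cv2.imwrite('pics/c6.png',np.hstack([cv2.resize(a,(400,400),interpolation=2),cv2.resize(b,(400,400))]))
```

```text
[591.5945994967414, 186.34659856490364, 247.1592037448367] 0.17926075125134444 [0.24204489407882532, -0.2784428391316795, 0.697767148375841] (np.float64(438.9856173870596), np.float64(198.82347094912296))
```

View pics/c6.png

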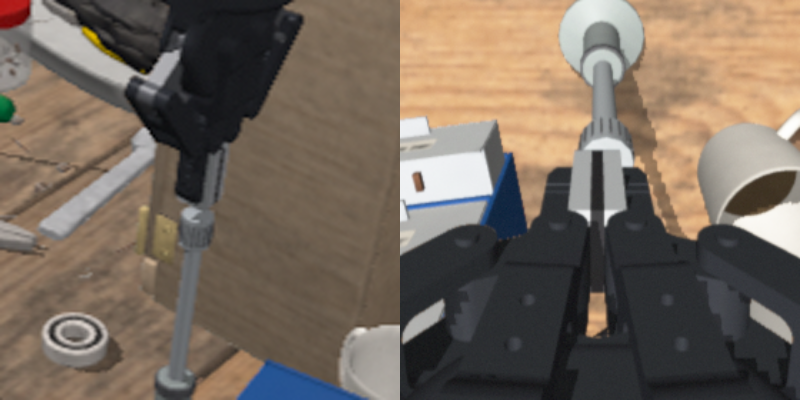

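The shut tips are over the marker's head, with the head about 2 mm towards +x and +y of them. I'll centre them and push down.

>>> apply_moves(
  angular=[
    [0,0,0],
    [0,0,0],
    [0,0,0],
    [0,0,0],
    [0,0,0],
    [0,0,0],
    [0,0,0],
    [0,0,0],
    [0,0,0],
    [0,0,0],
    [0,0,0],
    [0,0,0],
    [0,0,0],
    [0,0,0],
  ],
  travel=[
    [0.0375,0.05,0],
    [0,0,-0.15],
    [0,0,-0.15],
    [0,0,-0.15],
    [0,0,-0.15],
    [0,0,-0.15],
    [0,0,-0.15],
    [0,0,-0.15],
    [0,0,-0.15],
    [0,0,-0.15],
    [0,0,-0.15],
    [0,0,-0.15],
    [0,0,-0.15],
    [0,0,0],
  ],
  jaw=[0,0,0,0,0,0,0,0,0,0,0,0,0,0],
)

```text
time: 19.23
tool_pos: [592.6, 187.5, 174.3]
tcp_rot: [-179.9, 0.0, 90.0]
ft_force: [0.1, 0.6, 0.5]
finger_gap: -0.2
grip_force: 0.0
```

>>> apply_moves(
  angular=[
    [0,0,0],
  ],
  travel=[
    [0,0,-0.08],
  ],
  jaw=[0],
)

```text
time: 19.35
tool_pos: [592.8, 187.5, 172.0]
tcp_rot: [-179.9, 0.0, 90.0]
ft_force: [-2.6, -1.6, 3.4]
finger_gap: 0.4
grip_force: 1.7
```

Run:
```python
from h import *
d=snap('scene','s7');p=d['s']['tool_pos'];print(p,d['s']['ft_force'],proj(d,[p[0],p[1],p[2]-25]))
w=snap('wrist','w7');a=cv2.imread('pics/s7.png')[140:300,360:520];b=cv2.imread('pics/w7.png')[180:460,180:460]
cv2.imwrite('pics/c7.png',np.hstack([cv2.resize(a,(400,400),interpolation=2),cv2.resize(b,(400,400))]))
```

```text
[592.799961707874, 187.49533100786002, 171.97398607372457] [-2.5702742990174414, -1.5577819011346685, 3.3983341681885793] (np.float64(432.8117303475478), np.float64(241.76331798318796))
```

View pics/c7.png

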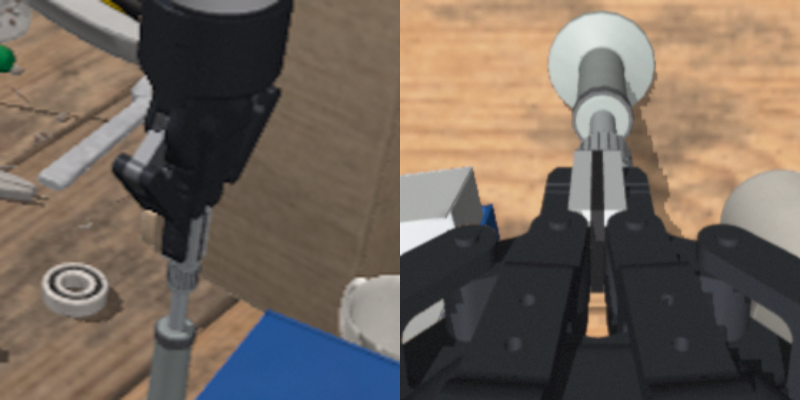

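>>> apply_moves(
  angular=[
    [0,0,0],
    [0,0,0],
    [0,0,0],
  ],
  travel=[
    [0,0,-0.05],
    [0,0,-0.04],
    [0,0,0],
  ],
  jaw=[0,0,0],
)

```text
time: 19.82
tool_pos: [593.4, 187.7, 168.4]
tcp_rot: [-180.0, -0.0, 90.0]
ft_force: [0.1, -0.2, -0.2]
finger_gap: 0.1
grip_force: 0.2
```

>>> apply_moves(
  angular=[
    [0,0,0],
    [0,0,0],
    [0,0,0],
    [0,0,0],
    [0,0,0],
  ],
  travel=[
    [0,0,0.3],
    [0,0,0.7],
    [0,0,0.9],
    [0,0,0.6],
    [0,0,0],
  ],
  jaw=[0,0,0,0,0],
)

```text
time: 20.45
tool_pos: [594.9, 188.1, 272.5]
tcp_rot: [179.7, -0.1, 90.0]
ft_force: [-0.0, -0.4, -0.8]
finger_gap: 0.0
grip_force: 0.0
```

Run:
```python
from h import *
d=snap('scene','s8');t=snap('top','t8');w=snap('wrist','w8');print(w['s']['tool_pos'])
for n,p in(('rod',[536.5,438]),('mk',[593,188])):print(n,[np.round(proj(d,p+[q]),1) for q in(123,133,143)])
I=cv2.imread('pics/s8.png')
a=I[180:240,256:316];b=I[225:285,402:462]
cv2.imwrite('pics/c8.png',np.hstack([cv2.resize(x,(400,400),interpolation=2) for x in(a,b)]))
```

```text
[593.4402603396603, 187.74660205545604, 268.6212312721043]
rod [array([286.8, 205.3]), array([286.4, 200.3]), array([286.1, 195.2])]
mk [array([430.8, 254.4]), array([431.6, 249.1]), array([432.3, 243.7])]
```

View pics/c8.png

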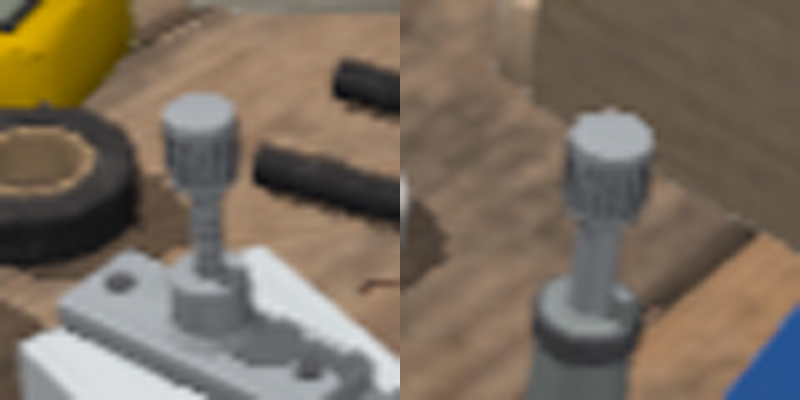

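The two heads are at scene (286,201.7) and (433,250). Both are offset the same way from the predictions for 133 mm (+1.4 and +1.0 px), so they are level within about 1 mm, and the exposed rod and pin lengths agree with that. The gauge stands flat and nothing is touched, so I'm handing in.

```bash
python3 -c "
from bench import r
print(r.hand_in())"
```

```text
the job is handed in; nothing more can be done
None
```

I handed in the job, and no verdict came back: the gauge stands flat on the housing with its rod bottomed (bore about 40 mm deep), and the marker's head is level with the rod's head to about 1 mm by camera, with the arm clear.

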